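Shut off the chamber gas at the bench valve box

ROBOT

A 6-joint arm with a two-finger parallel gripper is mounted at the origin on the work surface. World frame = base frame: x ahead of the robot, y to its left, z up, the work surface at z = 0. Lengths are in m, angles in rad, forces in N, time in s.
With the tool pointing down it reaches from about 0.35 to 0.925 m from the base axis. Payload 6.4 kg.
Tool frame: the origin (TCP) lies between the finger pads; the fingertips stand 22 mm ahead of it and the grasp point (between the pads) lies 3 mm ahead of it; y points along the fingers, x is the direction in which the jaws open and shut, and the axes are right-handed (so a half turn about y gives the same grasp; the last joint's range is limited). The gripper opens to 85 mm and grips with 20 to 120 N. Pads are 22 mm wide; open, the fingers measure 114 mm over their backs; the gripper's body (76 mm by 85 mm) begins 54 mm behind the grasp point. The pads swing forward as they close: fully open they stand 13 mm farther back than shut.
Start: joints at [-1.302, 0.245, 1.558, -0, 1.339, -0.174], TCP at [0.279, -0.587, 0.253] pointing down, gripper open.
Joint ranges: [-3.13, 3.13], [-1.02, 2.26], [0.13, 2.54], [-0.95, 4.09], [0.21, 2.88], [-2.74, 2.74]. Speed limits (rad/s): [2.57, 2.57, 3.14, 3.14, 3.14, 3.14].

INTERFACE

Orientations are given as a rotation vector (axis times angle).
In Python, from bench import r, viewer gives the robot as it stands. The module is installed in compiled form; this text tells all that it offers.
- The arm moves only by the tool jog_arm, never from a script. Its argument "deltas" is a list of rows, each a list of 3 entries, a list of its own where there are three numbers: the opening, from -1 (shut) to 1 (fully open), then the shift along the tool's x, y, z in mm, then the turn about the tool's y in degrees. In form: [[hand, [tx, ty, tz], spin], ...]. A call has 1 to 10 rows; each row is the pose to reach, as a shift and turn from the pose commanded when the call began, along the tool's axes at that moment; what a row does not reach only later rows make up. A row lasts 1/12 s, in which the tool goes at most 41.7 mm and 7.16 degrees, less where a joint would pass 70% of its speed; a pose out of reach is approached as far as the arm can. A call with a gripper value outside its range is refused whole. The fingers move at their own pace and stop on an object; "force" is the grip in N (left out, the last holds). Time passes only in rows, so rows that repeat a pose let the fingers close. It gives the time, the measured TCP pose, the force and the opening at its end, in the units of the state.
- r.state(): the state, without advancing time (a new reading comes with each control period).
- viewer.capture(name): name is "scene" or "top"; returns a dict with "frame" (400x640x3 uint8, red, green, blue), "vertical_fov" (degrees; the focal length in pixels is half the picture's height over the tangent of half this angle, whatever the lens; pixels are square), "cx", "cy" (the principal point, pixels), "k1" (the pictures are not rectified: a ray, as slopes to the right and down, at radius r is drawn at 1 + k1 r^2 times it, then the intrinsics apply), "rvec" (rotation vector, rad) and "tvec" (3), from world to camera coordinates, as OpenCV has them. Camera axes: x right, y down, z forward; pixel columns grow to the right and rows downward; lengths in m; the calibration is good to about 2 mm. A picture is of the moment at which its call begins. There is no depth.
- r.hand_in(): hands the job in, once; it reports no verdict.
The state is a dict: "clock": time; "q": joint angles; "dq": joint speeds; "joint_torque": joint torques, N m; "tool_pos": TCP position; "eef_rot": TCP orientation; "contact_force": force on the tool from outside, world axes, zero at the start; "ft_torque": the same for the moment, N m; "gripper_width": finger opening in m.
Only numpy, scipy, OpenCV 4.12 (cv2) and the standard library are available. Lean on these libraries where they do the work, as an engineer would, in place of code of your own. Each camera call takes 0.05 s, during which the arm holds its last target.

TASK

The imaging session is over, so shut off the gas to the microscope chamber: with the fingertips, push the sheet-metal cover of the valve box on the bench all the way back onto its rear deck, without lifting or tipping it, to uncover the three lever handles. Then push the one handle that carries a round tag clockwise (seen from above) until it lies across its pipe against its stop, and leave the cover open. Do not move the other two handles, and do not pick up or shove any of the things standing around the box.

Things in the scene. Friction and masses are not known exactly. Their poses are not given: they have to be found in the camera images.
- box: Gas valve box fixed to the bench, 280 mm deep (its x) by 320 mm wide (its y), top rim 90 mm above the bench. Origin under its centre at bench height; x points to its back (roughly away from the robot), y to its left, z up. Front half of the top: open valve bay; rear half: flat closed deck at 90 mm. A regulator with dial stands out 54 mm from the left wall, up to 81 mm high.
- bay (a point): Centre of the valve bay's opening, at rim height (90 mm). The opening runs from x = -124 to -8 mm and y = -142 to +142 mm in the box's frame. Guide rails 6 mm wide, tops 100 mm above the bench, run along both side edges of the box; the front edge has none.
- rear_stop (a point): Middle of the front face of the stop bar along the box's rear edge (x = +132 mm in the box's frame), 95 mm above the bench; the bar's top is at 100 mm.
- cover: White-painted sheet-metal cover, an upside-down pan 126 mm (x) by 304 mm (y) by 18 mm high, 0.4 to 0.65 kg, loose on the box's rims between the rails (2 mm play each side), axes as the box. Origin: centre of its lower edge, 90 mm above the bench. It hides the bay at the start (x = -66 to -56 mm in the box's frame) and slides along x; home on the rear stop its origin is at x = +69 mm.
- cover_front (a point): Middle of the cover's upright front face, 63 mm in front of its origin and 99 mm above the bench. The face spans 90 to 108 mm above the bench, over the rim or just behind the box's front wall; sliding takes about 2 to 7 N.
- tagged_handle (a joint): Angle of the handle with the round tag: 0 = open (lever along its pipe, pointing to the front, -x, of the box), 1.571 = shut (across its pipe, pointing to the box's left, +y, against its stop). Grows clockwise seen from above. Starts at 0 to 0.35. Takes about 4 to 6 N near the lever's end and stays where it is left.
- tagged_pivot (a point): Point on the vertical pivot axis of the tagged handle, 79 mm above the bench (half the lever's thickness). The three valves stand in a row at x = -36 mm and y = -78, -2 and +74 mm in the box's frame; which one is tagged differs from start to start. Valve bodies reach up to 54 mm above the bench, a stem neck 16 mm thick to 66 mm.
- tagged_end (a point): Centre of the round tag, 42 mm from the pivot, 79 mm above the bench. All levers are plain steel bars 12 mm wide, 76 to 82 mm above the bench, reaching 52 mm from the pivot. The tag is a plain steel disc 28 mm across on this lever's outer end, reaching 56 mm from the pivot, 76 to 86 mm above the bench.
- plain1_pivot (a point): Pivot of a handle without tag, 79 mm above the bench.
- plain1_end (a point): Point on that handle 42 mm from its pivot. Plain straight lever, 12 mm wide, without tag. It starts open, up to 0.2 rad clockwise of straight to the front, and turns as easily as the tagged one.
- plain2_pivot (a point): Pivot of the other handle without tag, 79 mm above the bench.
- plain2_end (a point): Point on that other handle 42 mm from its pivot; like plain1.
- dropper: Bystander: white plastic dropper bottle, 32 mm diameter, 75 mm tall, stands to the left of the box. Origin at its underside.
- objective: Bystander: black microscope objective standing on the bench in front of the box, right of its middle, 33 mm diameter, 47 mm tall. Origin at its underside.
- dish: Bystander: clear open petri dish, 56 mm diameter, 14 mm high, in front of the box, left of its middle. Origin at its underside.
- slidebox: Bystander: grey plastic slide box, 85 x 98 mm, 33 mm high, to the right of the box. Origin at its underside.
- pen: Bystander: marker pen lying down, 130 mm long, 13 mm thick, to the left of the box. Origin at its underside.
- driver: Bystander: screwdriver lying on the bench, about 150 mm long, right of the robot's front. Origin at its underside or near it.
- vial: Bystander: amber glass vial with black cap, 28 mm diameter, 55 mm tall, to the right of the box. Origin at its underside.
- wrench: Bystander: small steel spanner lying in front of the box's middle, about 130 mm long. Origin at its underside or near it.

How it is judged:
On the way, in this order (a step that is already met when the one before it is completed fails the run):
1. the cover is pushed back so that all three handles are uncovered (x of cover in the frame of box above 0.045 m), for 0.2 s.
2. the tagged handle is pushed shut (value of joint tagged_handle above 1.45 rad), for 0.2 s.
At the end, for the whole second after the job is handed in: The tagged handle is shut (within 0.12 rad of its stop at 1.571 rad), the cover lies flat at rest on the box, slid back at least to x = +45 mm of the box's frame (home is +69 mm); the ends of the other two handles are within 12 mm and all bystanders within 30 mm of where they were (value of joint tagged_handle above 1.45 rad and x of cover in the frame of box above 0.045 m and z of cover in the frame of box between 0.086 and 0.094 m and angle between cover's own z axis and vertical below 0.05 rad and linear speed of cover below 0.02 m/s and distance of each of plain1_end, plain2_end from where it was at the start of the episode below 0.012 m and distance of each of dropper, objective, dish, slidebox, pen, driver, vial, wrench from where it was at the start of the episode below 0.03 m); the robot touches nothing.
It fails at once if the cover is lifted more than 10 mm off the box's rims or tipped more than 0.12 rad (z of cover in the frame of box above 0.1 m or angle between cover's own z axis and vertical above 0.12 rad).
It fails at once if a handle without tag is turned (its end moves more than 12 mm) (distance of any of plain1_end, plain2_end from where it was at the start of the episode above 0.012 m).
It fails at once if one of the loose things around the box is lifted or shoved more than 30 mm (distance of any of dropper, objective, dish, slidebox, pen, driver, vial, wrench from where it was at the start of the episode above 0.03 m).
It also fails if it takes over 45 s, if anything falls off the work surface, if the arm or the gripper's body presses on something with over 40 N, if the wrist force passes 120 N, or if a joint passes its speed limit or range.

## Working session

There is one attempt and no reset: what is moved stays moved. The work goes in short steps, Python scripts to look and compute and a tool call to move; the robot and the scene stay as the last step left them, time stands still between calls to the robot, and variables do not carry over. Pictures are saved under pics/ and viewed, and the job is handed in when it is done.

Besides the shell and the picture viewer there is one more tool, called after ">>>" as name(argument=value, ...), one argument or row to a line, values as JSON. jog_arm: Moves the arm, as the interface text tells. Its arguments: {"type":"object","properties":{"deltas":{"type":"array"},"force":{"type":"number"}},"required":["deltas"]}

```bash
mkdir -p pics
python3 - <<'E'
from bench import r, viewer
import cv2, pickle
s=r.state(); print(s)
for n in ("scene","top"):
    c=viewer.capture(n); cv2.imwrite(f"pics/{n}0.png",c["frame"][:,:,::-1]); pickle.dump(c,open(f"{n}0.pkl","wb"))
    print(n,{k:v for k,v in c.items() if k!="frame"})
E
```

```text
{'clock': 0.0, 'q': array([-1.30208037e+00,  2.45793323e-01,  1.55899316e+00, -3.79890086e-05,
        1.33869322e+00, -1.74098280e-01]), 'dq': array([-0.00186245,  0.0012786 ,  0.00016747, -0.00014713, -0.0001017 ,
       -0.00083887]), 'joint_torque': array([ 8.13278984e-04, -4.29510176e+01, -3.26131368e+01, -3.75496745e-05,
        5.21531532e-03, -3.27210877e-06]), 'tool_pos': array([ 0.27837662, -0.5868124 ,  0.25220476]), 'eef_rot': array([-1.38547156,  0.87814462, -0.87581366]), 'contact_force': array([0.2484191 , 0.90265864, 0.18787368]), 'ft_torque': array([ 0.04129165, -0.00900494,  0.02277259]), 'gripper_width': 0.0852567326658347}
scene {'vertical_fov': 48.93856153041389, 'cx': 312.12683303161435, 'cy': 202.11849089692265, 'k1': 0.0005164067244635744, 'rvec': array([ 0.97021324,  2.36306707, -1.15320705]), 'tvec': array([ 0.38570929, -0.17442713,  1.43482009])}
top {'vertical_fov': 52.30674189945283, 'cx': 326.4047736153405, 'cy': 195.80975153679964, 'k1': 0.03164313103392693, 'rvec': array([ 2.12985124, -2.15551717,  0.17528316]), 'tvec': array([0.00587007, 0.55332349, 1.08941445])}
```

View pics/scene0.png

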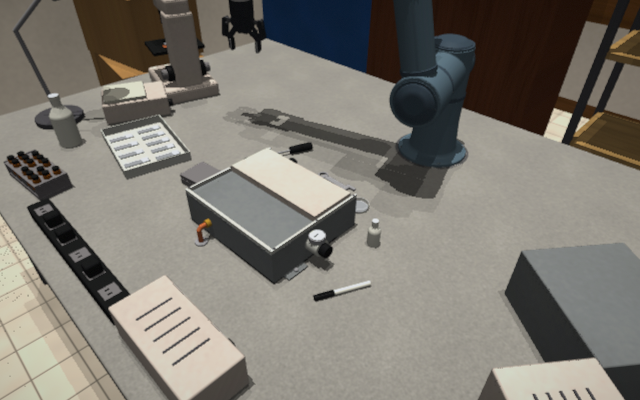

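View pics/top0.png

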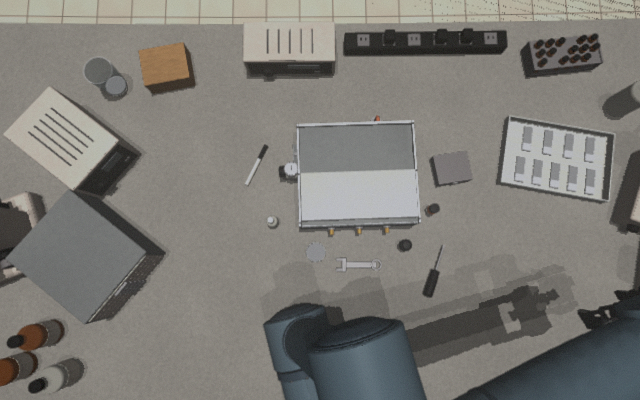

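```bash
cat > h.py <<'E'
import numpy as np, cv2, pickle
def K(c):
    f=200/np.tan(np.radians(c["vertical_fov"])/2)
    return np.array([[f,0,c["cx"]],[0,f,c["cy"]],[0,0,1]]), np.array([c["k1"],0,0,0,0.])
def proj(c,P):
    k,d=K(c); return cv2.projectPoints(np.atleast_2d(np.asarray(P,float)),c["rvec"],c["tvec"],k,d)[0][:,0]
def unproj(c,uv,z):
    k,d=K(c); R=cv2.Rodrigues(c["rvec"])[0]; C=-R.T@c["tvec"]
    n=cv2.undistortPoints(np.asarray(uv,float).reshape(-1,1,2),k,d)[:,0]
    D=np.c_[n,np.ones(len(n))]@R
    return C+D*((z-C[2])/D[:,2])[:,None]
def crop(c,x0,y0,w,h,s,name):
    im=c["frame"][y0:y0+h,x0:x0+w,::-1]; cv2.imwrite(name,cv2.resize(im,None,fx=s,fy=s,interpolation=cv2.INTER_CUBIC))
E
python3 - <<'E'
from h import *
c=pickle.load(open("top0.pkl","rb")); crop(c,280,110,160,120,5,"pics/topc.png")
c=pickle.load(open("scene0.pkl","rb")); crop(c,175,140,200,150,4,"pics/scenec.png")
E
```

```text
(no output)
```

View pics/topc.png

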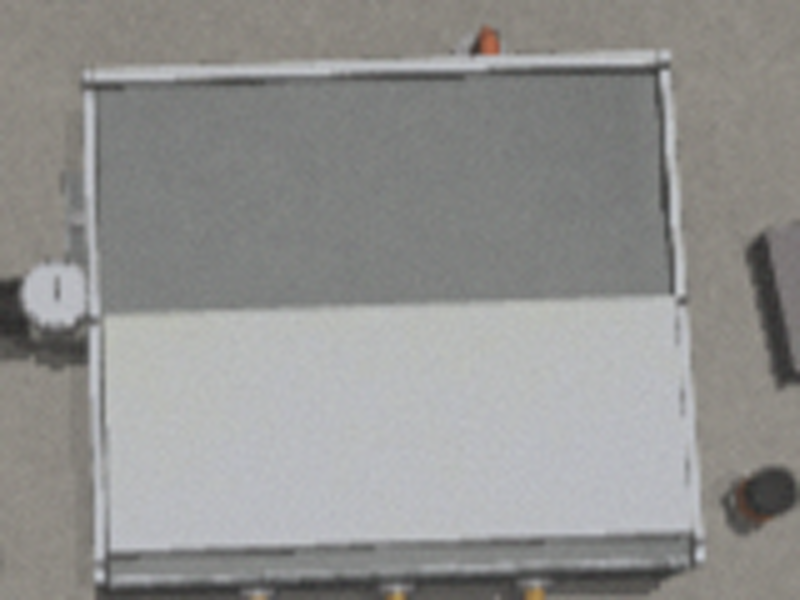

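View pics/scenec.png

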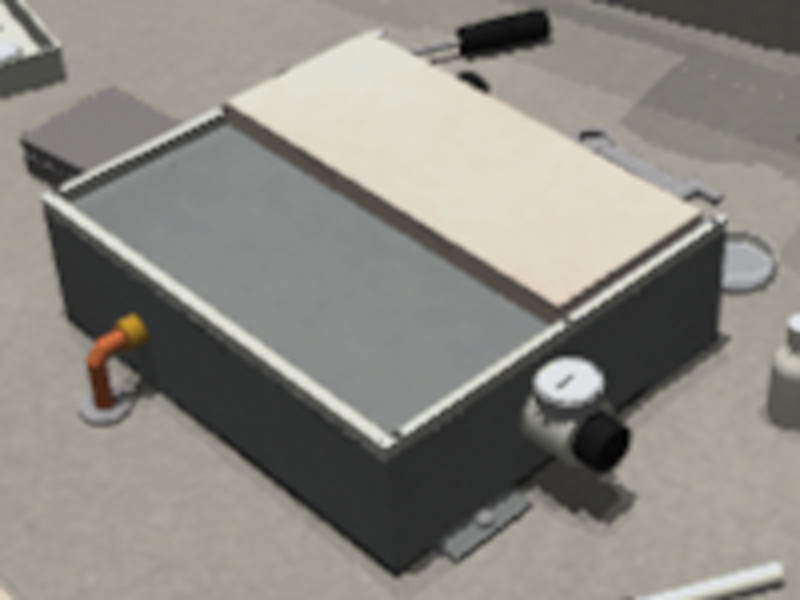

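```bash
cat > fit.py <<'E'
from h import *
from scipy.optimize import least_squares
T=pickle.load(open("top0.pkl","rb")); S=pickle.load(open("scene0.pkl","rb"))
def b2w(p,P): 
    P=np.atleast_2d(P); c,s=np.cos(p[2]),np.sin(p[2])
    return np.c_[p[0]+c*P[:,0]-s*P[:,1],p[1]+s*P[:,0]+c*P[:,1],P[:,2]]
tb=np.array([[.14,.16,.1],[.14,-.16,.1],[-.14,.16,.1],[-.14,-.16,.1]])
tp=np.array([[83,70],[669,51],[96,572],[702,555]])
tp=np.array([280,110])+(tp+.5)/5-.5
sb=np.array([[.14,.16,.1],[.14,-.16,.1],[-.14,.16,.1],[.14,.16,0]])
sp=np.array([[390,443],[44,197],[724,218],[400,573]])
sp=np.array([175,140])+(sp+.5)/4-.5
def f(p,use):
    o=[]
    if 0 in use:o.append((proj(T,b2w(p,tb))-tp).ravel())
    if 1 in use:o.append((proj(S,b2w(p,sb))-sp).ravel())
    return np.concatenate(o)
for u in ([0],[1],[0,1]):
    q=least_squares(f,[.6,0,0],args=(u,)); print(u,q.x.round(4),np.degrees(q.x[2]).round(2)); print(f(q.x,u).reshape(-1,2).round(1).tolist())
E
python3 fit.py
```

```text
[0] [ 0.6106 -0.0829  0.0199] 1.14
[[-0.2, -1.3], [0.2, -1.0], [-0.6, 1.3], [0.6, 0.8]]
[1] [ 0.6065 -0.0827  0.0294] 1.69
[[-0.1, 0.5], [-0.8, -0.7], [1.3, -1.2], [-0.3, 0.5]]
[0, 1] [ 0.6083 -0.0823  0.0267] 1.53
[[-0.8, -0.1], [-0.3, -0.6], [-0.5, 2.6], [0.8, 1.3], [-0.9, 1.0], [-1.3, -0.5], [0.9, -0.7], [-1.0, 1.0]]
```

Run:
```python
from h import *
c=pickle.load(open("top0.pkl","rb"))
def g(x,y): return cv2.resize(np.ascontiguousarray(c["frame"][y:y+28,x:x+38,::-1]),None,fx=10,fy=10,interpolation=cv2.INTER_NEAREST)
a=np.hstack([g(286,112),g(394,112)]);b=np.hstack([g(286,206),g(394,206)])
cv2.imwrite("pics/corn.png",np.vstack([a,b]))
```

```text
(no output)
```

View pics/corn.png

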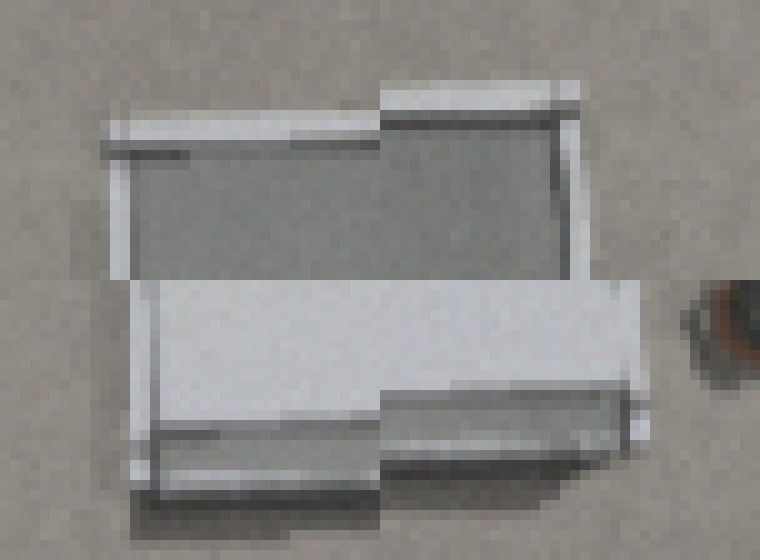

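```bash
sed -i 's/^tp=np.array(\[\[83.*/tp=np.array([[296.5,123.3],[413.5,119.7],[298.5,226.3],[420.5,221.5]])/; /^tp=np.array(\[280/d' fit.py
cat >> fit.py <<'E'
R=cv2.Rodrigues(T["rvec"])[0]; print("cam",-R.T@T["tvec"])
p=q.x
for cx in (-.066,-.056):
  print(cx,proj(T,b2w(p,[[cx-.063,.15,.108],[cx-.063,.15,.09],[cx+.063,.152,.108],[cx+.063,-.152,.108],[-.14,.15,.09]])).round(1).tolist())
E
python3 fit.py
```

```text
[0] [ 0.6086 -0.0833  0.0221] 1.27
[[-0.5, -0.2], [0.2, -0.3], [-0.1, -0.1], [0.4, 0.6]]
[1] [ 0.6065 -0.0827  0.0294] 1.69
[[-0.1, 0.5], [-0.8, -0.7], [1.3, -1.2], [-0.3, 0.5]]
[0, 1] [ 0.6073 -0.0827  0.0269] 1.54
[[-1.0, 0.6], [-0.3, -0.2], [-0.0, 0.6], [0.4, 0.7], [-0.7, 0.7], [-1.1, -0.7], [1.0, -1.0], [-0.8, 0.7]]
cam [0.37647661 0.00758652 1.16242548]
-0.066 [[302.0, 222.3], [302.4, 222.9], [299.9, 174.8], [414.7, 170.4], [302.5, 227.1]]
-0.056 [[301.9, 218.5], [302.3, 219.2], [299.7, 171.1], [414.4, 166.8], [302.5, 227.1]]
```

```bash
cat > mv.py <<'E'
from h import *
from scipy.spatial.transform import Rotation as Ro
BX=np.array([.608,-.083]); YAW=np.radians(1.4)
def w2b(w): d=np.asarray(w[:2])-BX; c,s=np.cos(YAW),np.sin(YAW); return np.array([c*d[0]+s*d[1],-s*d[0]+c*d[1]])
def b2w(b): c,s=np.cos(YAW),np.sin(YAW); return BX+np.array([c*b[0]-s*b[1],s*b[0]+c*b[1]])
def show(s,tg=None):
    R=Ro.from_rotvec(s["eef_rot"]).as_matrix()
    print("t",round(s["clock"],2),"tcp",s["tool_pos"].round(4),"box",w2b(s["tool_pos"]).round(4),"F",s["contact_force"].round(1),"w",round(s["gripper_width"],4),"q",s["q"].round(2))
    print("R",R.round(3).tolist(),"jaw heading deg",np.degrees(np.arctan2(R[1,0],R[0,0])).round(2))
    if tg is not None:
        for t in tg: # box x,y, world z (TCP)
            w=np.r_[b2w(t[:2]),t[2]]; print(t,"->",(1000*R.T@(w-s["tool_pos"])).round(1))
E
python3 - <<'E'
from mv import *; from bench import r
show(r.state(),[(-.19,0,.20),(-.19,0,.13)])
E
```

```text
t 0.1 tcp [ 0.2784 -0.5869  0.2523] box [-0.3419 -0.4957] F [-0.1  0.5 -0.3] w 0.0859 q [-1.3   0.25  1.56 -0.    1.34 -0.17]
R [[0.428, -0.001, 0.904], [-0.904, 0.002, 0.428], [-0.002, -1.0, 0.0]] jaw heading deg -64.63
(-0.19, 0, 0.2) -> [-391.1   53.1  340.1]
(-0.19, 0, 0.13) -> [-391.   123.1  340.1]
```

>>> jog_arm(
  deltas=[
    [-1,[-390,0,340],24],
    [-1,[-390,0,340],24],
    [-1,[-390,0,340],24],
    [-1,[-390,0,340],24],
    [-1,[-390,0,340],24],
    [-1,[-390,0,340],24],
    [-1,[-390,0,340],24],
    [-1,[-390,0,340],24],
    [-1,[-390,0,340],24],
    [-1,[-390,0,340],24],
  ],
)

```text
clock: 0.93
tool_pos: [0.3912, -0.1841, 0.253]
eef_rot: [-1.22, 1.192, -1.192]
contact_force: [0.7, -0.9, 0.9]
gripper_width: 0.0002
```

>>> jog_arm(
  deltas=[
    [-1,[0,0,0],0],
    [-1,[0,0,0],0],
    [-1,[0,0,0],0],
  ],
)

```text
clock: 1.18
tool_pos: [0.3913, -0.1863, 0.2532]
eef_rot: [-1.221, 1.191, -1.191]
contact_force: [-1.0, -0.2, 0.1]
gripper_width: -0.0001
```

Run:
```python
from mv import *; from bench import r
show(r.state(),[(-.18,0,.16),(-.18,0,.13)])
```

```text
t 1.18 tcp [ 0.3913 -0.1863  0.2532] box [-0.2192 -0.0979] F [-1.  -0.2  0.1] w -0.0001 q [-0.71 -0.29  2.09 -0.    1.35  0.84]
R [[0.025, -0.0, 1.0], [-1.0, -0.0, 0.025], [0.0, -1.0, -0.0]] jaw heading deg -88.59
(-0.18, 0, 0.16) -> [-97.9  93.2  39.2]
(-0.18, 0, 0.13) -> [-98.  123.2  39.2]
```

>>> jog_arm(
  deltas=[
    [-1,[-49,45,15],0],
    [-1,[-98,93,30],0],
    [-1,[-98,93,30],0],
    [-1,[-98,93,30],0],
    [-1,[-98,93,30],0],
    [-1,[-98,93,30],0],
  ],
)

```text
clock: 1.68
tool_pos: [0.4192, -0.0888, 0.1606]
eef_rot: [-1.221, 1.192, -1.192]
contact_force: [0.2, 0.1, 0.3]
gripper_width: -0.0002
```

Run:
```python
from mv import *; from bench import r,viewer
s=r.state(); show(s,[(-.18,0,.12)])
c=viewer.capture("scene"); crop(c,175,60,200,150,4,"pics/s1.png"); pickle.dump(c,open("s1.pkl","wb"))
for k in (0,.022,.035): print(proj(c,s["tool_pos"]-[0,0,k]))
c=viewer.capture("top"); crop(c,280,130,160,120,5,"pics/t1.png"); pickle.dump(c,open("t1.pkl","wb"))
for k in (0,.022,.035): print(proj(c,s["tool_pos"]-[0,0,k]))
```

```text
t 1.68 tcp [ 0.4192 -0.0888  0.1606] box [-0.1889 -0.0011] F [0.2 0.1 0.3] w -0.0002 q [-0.47 -0.19  2.18 -0.    1.15  1.07]
R [[0.023, -0.0, 1.0], [-1.0, -0.0, 0.023], [0.0, -1.0, -0.0]] jaw heading deg -88.67
(-0.18, 0, 0.12) -> [-1.2 40.6  8.9]
[[322.06588241 141.23259149]]
[[321.92161953 148.48325037]]
[[321.83793591 152.68924956]]
[[363.3222029  242.09967046]]
[[362.48614765 242.4869742 ]]
[[362.00868097 242.70817048]]
```

View pics/s1.png

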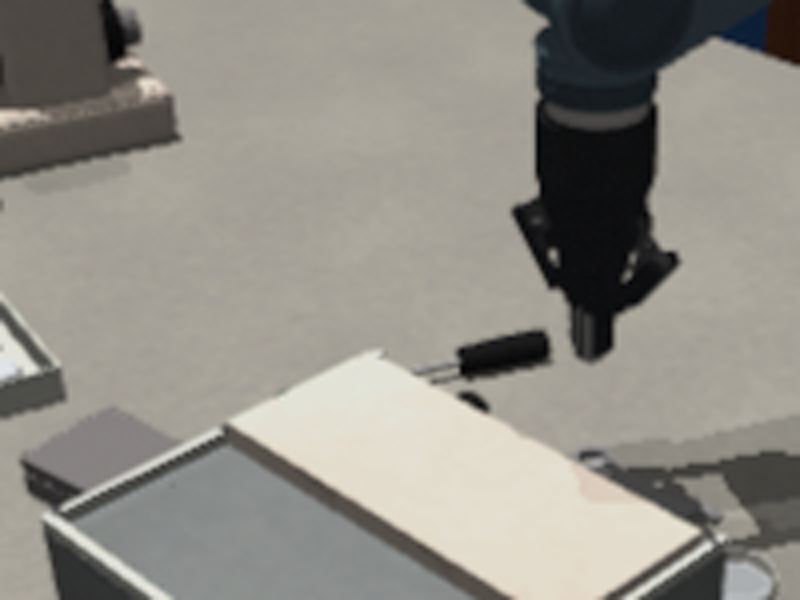

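View pics/t1.png

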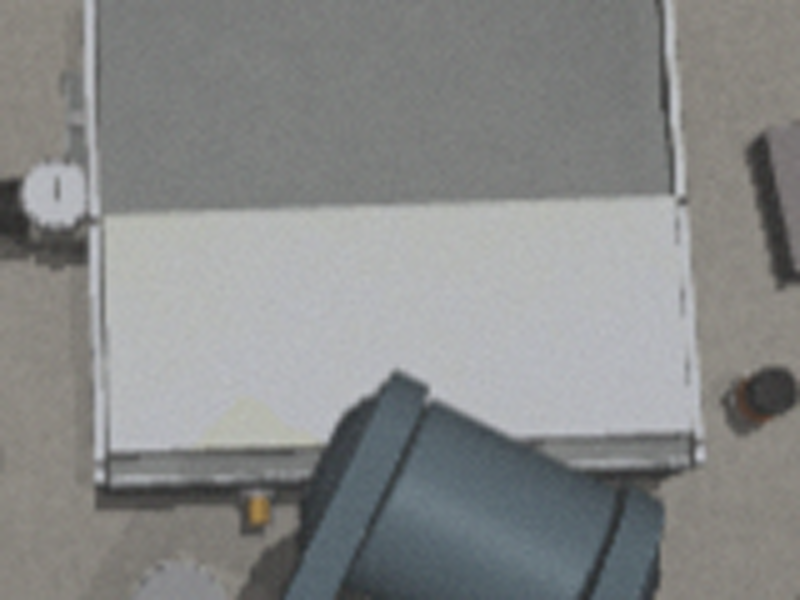

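>>> jog_arm(
  deltas=[
    [-1,[-1,20,0],0],
    [-1,[-1,42.5,0],0],
    [-1,[-1,42.5,15],0],
    [-1,[-1,42.5,30],0],
    [-1,[-1,42.5,45],0],
    [-1,[-1,42.5,45],0],
    [-1,[-1,42.5,45],0],
  ],
)

```text
clock: 2.37
tool_pos: [0.465, -0.0871, 0.1192]
eef_rot: [-1.219, 1.19, -1.195]
contact_force: [-0.1, 0.0, -0.1]
gripper_width: 0.0
```

Run:
```python
from mv import *; from bench import r,viewer
s=r.state(); show(s,[(-.006,0,.118)])
c=viewer.capture("scene"); crop(c,175,100,200,150,4,"pics/s2.png")
```

```text
t 2.37 tcp [ 0.465  -0.0871  0.1192] box [-0.1431 -0.0006] F [-0.1  0.  -0.1] w 0.0 q [-0.43 -0.    2.1  -0.    1.04  1.12]
R [[0.023, 0.002, 1.0], [-1.0, -0.001, 0.023], [0.001, -1.0, 0.002]] jaw heading deg -88.71
(-0.006, 0, 0.118) -> [ -0.9   1.5 137.1]
```

View pics/s2.png

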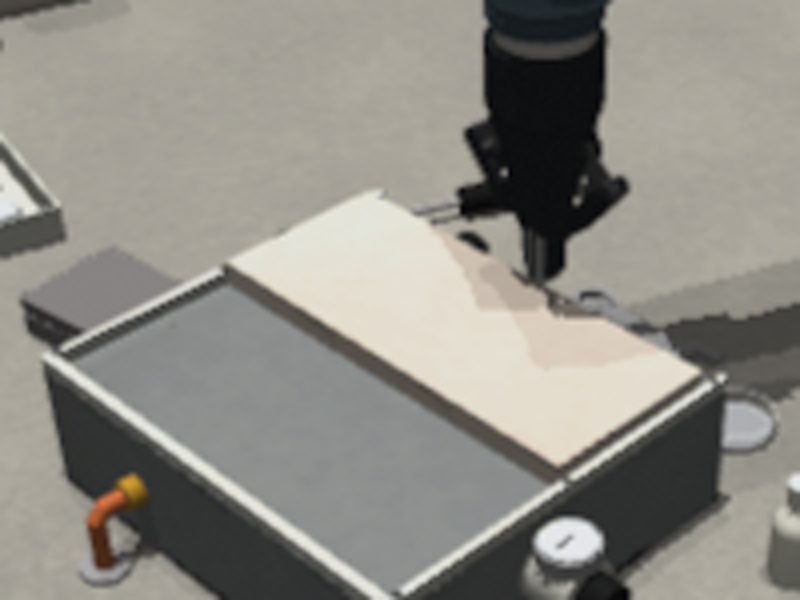

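>>> jog_arm(
  deltas=[
    [-1,[-1,1,6],0],
    [-1,[-1,1,12],0],
    [-1,[-1,1,20],0],
    [-1,[-1,1,30],0],
    [-1,[-1,1,40],0],
    [-1,[-1,1,50],0],
    [-1,[-1,1,60],0],
    [-1,[-1,1,70],0],
    [-1,[-1,1,80],0],
    [-1,[-1,1,80],0],
  ],
)

```text
clock: 3.25
tool_pos: [0.5453, -0.0827, 0.1172]
eef_rot: [-1.22, 1.19, -1.192]
contact_force: [-0.1, -0.3, 0.4]
gripper_width: -0.0005
```

Run:
```python
from mv import *; from bench import r,viewer
s=r.state(); show(s,[(-.006,0,.118)])
c=viewer.capture("scene"); crop(c,175,100,200,150,4,"pics/s3.png")
```

```text
t 3.25 tcp [ 0.5453 -0.0827  0.1172] box [-0.0627  0.0018] F [-0.1 -0.3  0.4] w -0.0005 q [-0.36  0.18  1.9   0.    1.06  1.19]
R [[0.024, 0.001, 1.0], [-1.0, -0.0, 0.024], [0.0, -1.0, 0.001]] jaw heading deg -88.61
(-0.006, 0, 0.118) -> [ 1.8 -0.8 56.7]
```

View pics/s3.png

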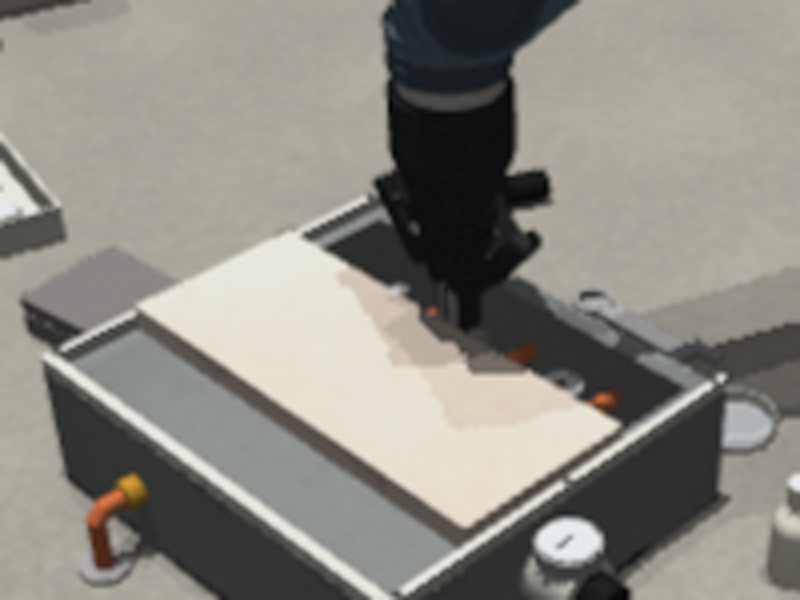

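>>> jog_arm(
  deltas=[
    [-1,[1,-1,10],0],
    [-1,[1,-1,20],0],
    [-1,[1,-1,30],0],
    [-1,[1,-1,40],0],
    [-1,[1,-1,46],0],
    [-1,[1,-1,50],0],
    [-1,[1,-1,52],0],
    [-1,[1,-1,52],0],
  ],
)

```text
clock: 3.97
tool_pos: [0.5958, -0.0822, 0.1175]
eef_rot: [-1.22, 1.192, -1.191]
contact_force: [-1.8, 0.7, -1.1]
gripper_width: 0.0
```

Run:
```python
from mv import *; from bench import r,viewer
s=r.state(); show(s,[(-.006,0,.118)])
c=viewer.capture("scene"); crop(c,175,100,200,150,4,"pics/s4.png")
```

```text
t 3.97 tcp [ 0.5958 -0.0822  0.1175] box [-0.0122  0.0011] F [-1.8  0.7 -1.1] w 0.0 q [-0.33  0.29  1.77  0.    1.08  1.22]
R [[0.024, -0.0, 1.0], [-1.0, 0.0, 0.024], [-0.0, -1.0, -0.0]] jaw heading deg -88.63
(-0.006, 0, 0.118) -> [ 1.1 -0.5  6.2]
```

View pics/s4.png

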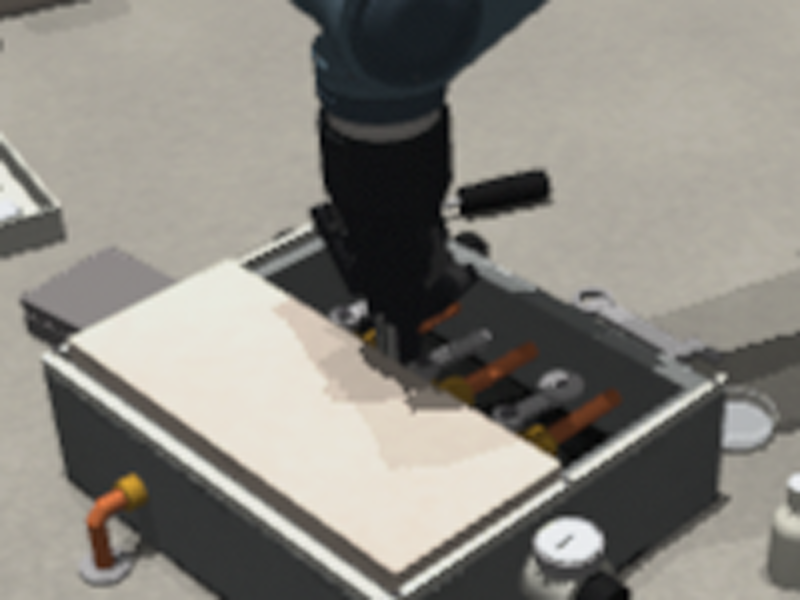

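>>> jog_arm(
  deltas=[
    [-1,[0,0,2],0],
    [-1,[0,0,4],0],
    [-1,[0,0,6],0],
    [-1,[0,0,8],0],
    [-1,[0,0,8],0],
  ],
)

```text
clock: 4.43
tool_pos: [0.6039, -0.0823, 0.1177]
eef_rot: [-1.221, 1.192, -1.191]
contact_force: [-2.6, -1.1, 0.0]
gripper_width: 0.0007
```

>>> jog_arm(
  deltas=[
    [-1,[0,0,1.5],0],
    [-1,[0,0,3],0],
    [-1,[0,0,3],0],
  ],
)

```text
clock: 4.68
tool_pos: [0.6041, -0.0822, 0.1176]
eef_rot: [-1.227, 1.198, -1.186]
contact_force: [-16.1, -1.1, 8.4]
gripper_width: 0.0001
```

>>> jog_arm(
  deltas=[
    [-1,[0,0,-10],0],
    [-1,[0,0,-20],0],
    [-1,[0,-30,-40],0],
    [-1,[0,-60,-70],0],
    [-1,[0,-90,-100],0],
    [-1,[15,-110,-140],0],
    [-1,[50,-120,-160],0],
    [-1,[90,-120,-160],0],
    [-1,[130,-120,-160],0],
    [-1,[160,-120,-160],0],
  ],
)

```text
clock: 5.52
tool_pos: [0.4513, -0.2491, 0.2401]
eef_rot: [-1.219, 1.187, -1.198]
contact_force: [0.3, 0.7, 0.4]
gripper_width: -0.0004
```

Run:
```python
from mv import *; from bench import r,viewer
s=r.state(); show(s)
c=viewer.capture("scene"); crop(c,175,140,200,150,4,"pics/s5.png"); pickle.dump(c,open("s5.pkl","wb"))
c=viewer.capture("top"); crop(c,280,110,160,120,5,"pics/t5.png"); pickle.dump(c,open("t5.pkl","wb"))
```

```text
t 5.52 tcp [ 0.4513 -0.2491  0.2401] box [-0.1607 -0.1623] F [0.3 0.7 0.4] w -0.0004 q [-0.72 -0.06  1.91  0.    1.29  0.82]
R [[0.022, 0.005, 1.0], [-1.0, -0.004, 0.022], [0.004, -1.0, 0.005]] jaw heading deg -88.71
```

View pics/s5.png

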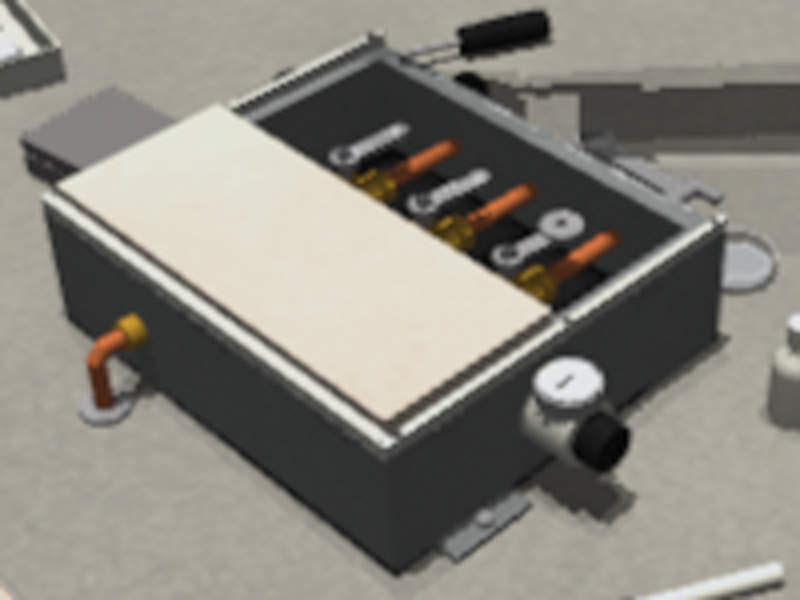

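View pics/t5.png

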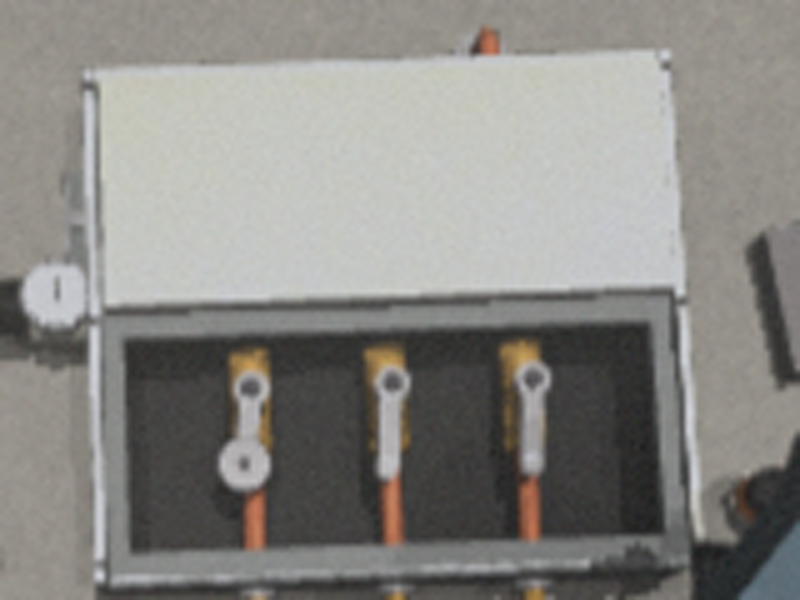

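Run:
```python
from mv import *
c=pickle.load(open("t5.pkl","rb"))
uv=np.array([280,110])+(np.array([[252,387],[244,464],[392,381],[388,470],[533,378],[532,470]])+.5)/5-.5
for w in unproj(c,uv,.083): print(w.round(4),w2b(w).round(4))
c=pickle.load(open("s5.pkl","rb"))
uv=np.array([175,140])+(np.array([[508,256],[561,223],[343,157]])+.5)/4-.5
for w in unproj(c,uv,.083): print(w.round(4),w2b(w).round(4))
for b in [(-.036,.074),(-.036,-.002),(-.036,-.078)]: print(b2w(b))
```

```text
[ 0.571  -0.0104  0.083 ] [-0.0352  0.0734]
[ 0.5292 -0.0056  0.083 ] [-0.0769  0.0793]
[ 0.5734 -0.0859  0.083 ] [-0.0346 -0.0021]
[ 0.5251 -0.0826  0.083 ] [-0.0829  0.0024]
[ 0.5742 -0.1619  0.083 ] [-0.0357 -0.0781]
[ 0.5242 -0.1596  0.083 ] [-0.0857 -0.0746]
[ 0.5728 -0.0067  0.083 ] [-0.0333  0.0772]
[ 0.5262 -0.0076  0.083 ] [-0.0799  0.0773]
[ 0.5773 -0.1583  0.083 ] [-0.0325 -0.0746]
[ 0.57020277 -0.00990165]
[ 0.57205961 -0.08587896]
[ 0.57391646 -0.16185627]
```

Run:
```python
from mv import *; from bench import r
show(r.state(),[(-.082,.037,.24),(-.082,.037,.13),(-.082,.037,.092)])
P=np.array([-.0355,.0738]); s0=np.array([-.082,.037])
for th in np.arange(.1,1.66,.1):
    u=np.array([-np.cos(th),np.sin(th)]); t=np.array([np.sin(th),np.cos(th)])
    g=np.clip(th/.6,0,1);h=np.clip((1.571-th)/.6,0,1)
    c=P+.042*u-.014*t-np.array([.011*g,.0145*h]); d=c-s0
    print(round(th,2),"centre",c.round(4),"delta from start tx,tz",(-1000*d[1]).round(1),(1000*d[0]).round(1))
```

```text
t 5.62 tcp [ 0.4514 -0.2504  0.2394] box [-0.1606 -0.1635] F [ 0.1  1.  -0.5] w -0.0001 q [-0.73 -0.06  1.91 -0.    1.29  0.83]
R [[0.019, 0.004, 1.0], [-1.0, -0.004, 0.019], [0.004, -1.0, 0.004]] jaw heading deg -88.92
(-0.082, 0.037, 0.24) -> [-200.9   -1.    77.5]
(-0.082, 0.037, 0.13) -> [-201.3  109.    77. ]
(-0.082, 0.037, 0.092) -> [-201.5  147.    76.9]
0.1 centre [-0.0805  0.0496] delta from start tx,tz -12.6 1.5
0.2 centre [-0.0831  0.0539] delta from start tx,tz -16.9 -1.1
0.3 centre [-0.0853  0.0583] delta from start tx,tz -21.3 -3.3
0.4 centre [-0.087   0.0628] delta from start tx,tz -25.8 -5.0
0.5 centre [-0.0882  0.0671] delta from start tx,tz -30.1 -6.2
0.6 centre [-0.0891  0.0715] delta from start tx,tz -34.5 -7.1
0.7 centre [-0.0876  0.0756] delta from start tx,tz -38.6 -5.6
0.8 centre [-0.0858  0.0797] delta from start tx,tz -42.7 -3.8
0.9 centre [-0.0836  0.0835] delta from start tx,tz -46.5 -1.6
1.0 centre [-0.081   0.0878] delta from start tx,tz -50.8 1.0
1.1 centre [-0.078   0.0935] delta from start tx,tz -56.5 4.0
1.2 centre [-0.0748  0.0989] delta from start tx,tz -61.9 7.2
1.3 centre [-0.0712  0.104 ] delta from start tx,tz -67.0 10.8
1.4 centre [-0.0674  0.1087] delta from start tx,tz -71.7 14.6
1.5 centre [-0.0634  0.113 ] delta from start tx,tz -76.0 18.6
1.6 centre [-0.0593  0.1162] delta from start tx,tz -79.2 22.7
```

>>> jog_arm(
  deltas=[
    [-1,[-40,0,20],0],
    [-1,[-80,0,40],0],
    [-1,[-120,0,60],0],
    [-1,[-160,0,77],0],
    [-1,[-200,20,77],0],
    [-1,[-201,60,77],0],
    [-1,[-201,95,77],0],
    [-1,[-201,109,77],0],
    [-1,[-201,109,77],0],
    [-1,[-201,109,77],0],
  ],
)

```text
clock: 6.45
tool_pos: [0.5233, -0.0425, 0.129]
eef_rot: [-1.22, 1.191, -1.191]
contact_force: [0.7, -0.6, 0.8]
gripper_width: 0.0002
```

Run:
```python
from mv import *; from bench import r,viewer
s=r.state(); show(s,[(-.082,.037,.092)])
c=viewer.capture("scene"); crop(c,205,120,180,135,4,"pics/s6.png")
```

```text
t 6.45 tcp [ 0.5233 -0.0425  0.129 ] box [-0.0837  0.0426] F [ 0.7 -0.6  0.8] w 0.0002 q [-0.3   0.11  1.96  0.    1.07  1.25]
R [[0.025, 0.001, 1.0], [-1.0, 0.0, 0.025], [-0.0, -1.0, 0.001]] jaw heading deg -88.59
(-0.082, 0.037, 0.092) -> [ 5.6 37.   1.7]
```

View pics/s6.png

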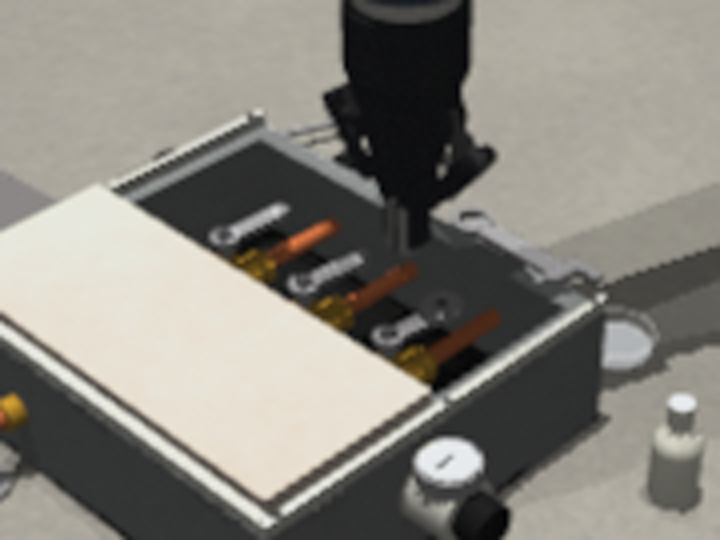

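>>> jog_arm(
  deltas=[
    [-1,[5.5,0,2],0],
    [-1,[5.5,0,2],0],
    [-1,[5.5,15,2],0],
    [-1,[5.5,30,2],0],
    [-1,[5.5,37,2],0],
    [-1,[5.5,37,2],0],
  ],
)

```text
clock: 7.0
tool_pos: [0.5245, -0.0486, 0.091]
eef_rot: [-1.221, 1.193, -1.191]
contact_force: [-0.4, -0.1, -0.4]
gripper_width: 0.0003
```

Run:
```python
from mv import *; from bench import r,viewer
s=r.state(); show(s,[(-.0831,.0539,.092)])
c=viewer.capture("scene"); crop(c,205,120,180,135,4,"pics/s7.png")
c=viewer.capture("top"); crop(c,280,110,160,120,5,"pics/t7.png")
```

```text
t 7.0 tcp [ 0.5245 -0.0486  0.091 ] box [-0.0826  0.0364] F [-0.4 -0.1 -0.4] w 0.0003 q [-0.31  0.17  1.97  0.    1.    1.24]
R [[0.023, -0.002, 1.0], [-1.0, 0.001, 0.023], [-0.001, -1.0, -0.002]] jaw heading deg -88.67
(-0.0831, 0.0539, 0.092) -> [-17.5  -0.9  -0.5]
```

View pics/s7.png

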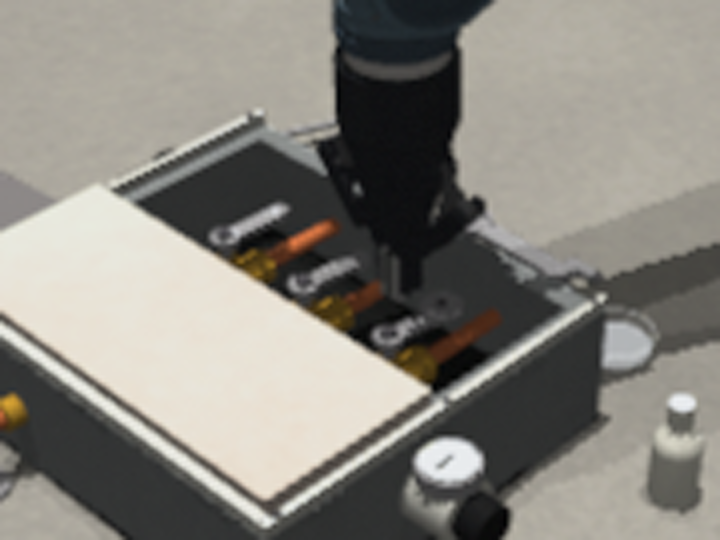

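View pics/t7.png

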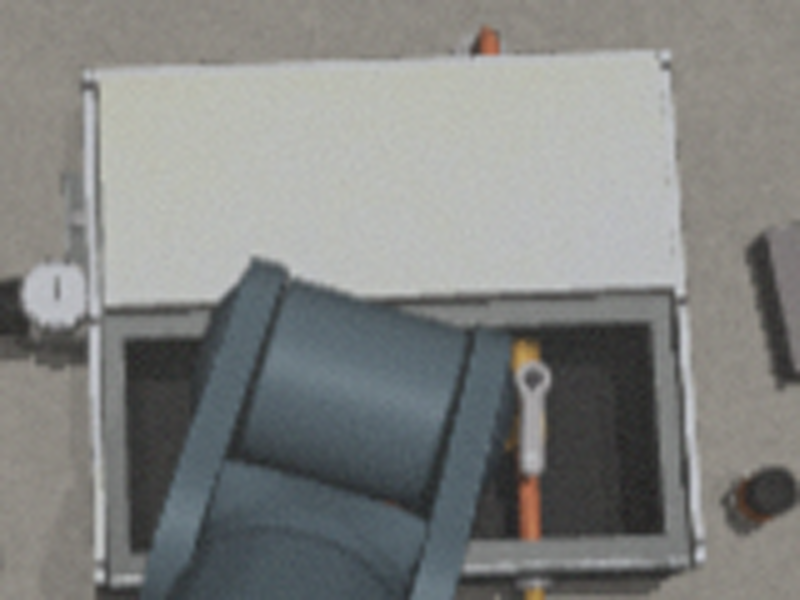

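>>> jog_arm(
  deltas=[
    [-1,[-9,-0.5,0],0],
    [-1,[-14,-0.5,0],0],
    [-1,[-19,-0.5,-2],0],
    [-1,[-24,-0.5,-4],0],
    [-1,[-29,-0.5,-6],0],
    [-1,[-34,-0.5,-7],0],
    [-1,[-39,-0.5,-5.5],0],
    [-1,[-43,-0.5,-3.5],0],
    [-1,[-47,-0.5,-1],0],
    [-1,[-47,-0.5,-1],0],
  ],
)

```text
clock: 7.93
tool_pos: [0.5226, -0.0007, 0.0927]
eef_rot: [-1.222, 1.192, -1.19]
contact_force: [-3.3, -1.4, 3.6]
gripper_width: -0.0001
```

Run:
```python
from mv import *; from bench import r,viewer
s=r.state(); show(s,[(-.081,.0878,.0915),(-.0748,.0989,.0915),(-.0674,.1087,.0915),(-.061,.111,.0915)])
c=viewer.capture("scene"); crop(c,205,120,180,135,4,"pics/s8.png")
```

```text
t 7.93 tcp [ 0.5226 -0.0007  0.0927] box [-0.0833  0.0844] F [-3.3 -1.4  3.6] w -0.0001 q [-0.22  0.16  1.98 -0.    1.    1.33]
R [[0.025, -0.001, 1.0], [-1.0, -0.0, 0.025], [-0.0, -1.0, -0.001]] jaw heading deg -88.55
(-0.081, 0.0878, 0.0915) -> [-3.4  1.2  2.3]
(-0.0748, 0.0989, 0.0915) -> [-14.5   1.2   8.5]
(-0.0674, 0.1087, 0.0915) -> [-24.3   1.1  15.9]
(-0.061, 0.111, 0.0915) -> [-26.6   1.1  22.3]
```

View pics/s8.png

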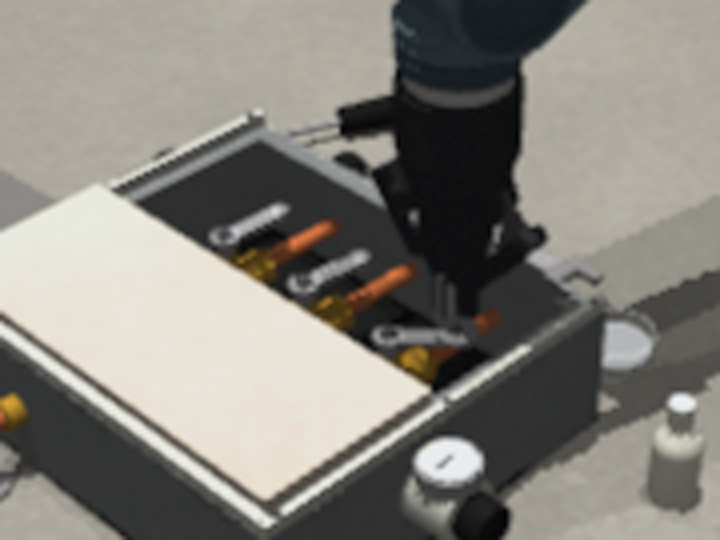

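>>> jog_arm(
  deltas=[
    [-1,[-4,0,3],0],
    [-1,[-9,0,6],0],
    [-1,[-14,0,9],0],
    [-1,[-17,0,12],0],
    [-1,[-19,0,15],0],
    [-1,[-19,0,18],0],
    [-1,[-19,0,20.5],0],
    [-1,[-19,0,20.5],0],
  ],
)

```text
clock: 8.65
tool_pos: [0.5418, 0.0187, 0.0916]
eef_rot: [-1.222, 1.195, -1.189]
contact_force: [-5.1, 0.2, 2.4]
gripper_width: 0.0
```

Run:
```python
from mv import *; from bench import r,viewer
s=r.state(); show(s)
c=viewer.capture("scene"); crop(c,205,120,180,135,4,"pics/s9.png")
```

```text
t 8.65 tcp [0.5418 0.0187 0.0916] box [-0.0637  0.1033] F [-5.1  0.2  2.4] w 0.0 q [-0.18  0.21  1.93  0.    1.01  1.37]
R [[0.024, -0.004, 1.0], [-1.0, 0.001, 0.024], [-0.002, -1.0, -0.004]] jaw heading deg -88.63
```

View pics/s9.png

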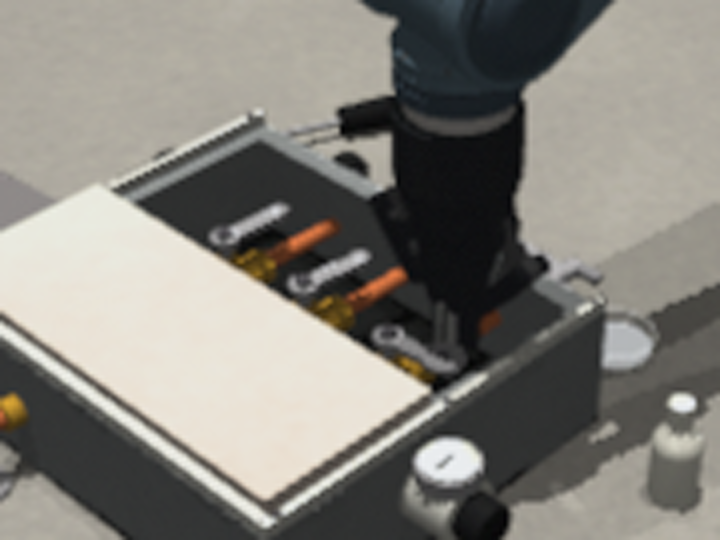

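>>> jog_arm(
  deltas=[
    [-1,[0,0,1.5],0],
    [-1,[0,0,3],0],
    [-1,[0,0,4],0],
    [-1,[0,0,4],0],
  ],
)

```text
clock: 9.03
tool_pos: [0.5455, 0.0188, 0.0914]
eef_rot: [-1.222, 1.195, -1.189]
contact_force: [-5.7, 1.2, 1.3]
gripper_width: -0.0001
```

>>> jog_arm(
  deltas=[
    [-1,[0,0,1.5],0],
    [-1,[0,0,3],0],
    [-1,[0,0,3],0],
  ],
)

```text
clock: 9.28
tool_pos: [0.5475, 0.0189, 0.0911]
eef_rot: [-1.225, 1.197, -1.187]
contact_force: [-8.8, 0.6, 3.2]
gripper_width: -0.0001
```

>>> jog_arm(
  deltas=[
    [-1,[0,0,1],0],
    [-1,[0,0,2],0],
    [-1,[0,0,2],0],
  ],
)

```text
clock: 9.53
tool_pos: [0.548, 0.019, 0.0909]
eef_rot: [-1.228, 1.2, -1.184]
contact_force: [-15.9, -0.2, 8.7]
gripper_width: -0.0006
```

>>> jog_arm(
  deltas=[
    [-1,[0,0,-6],0],
    [-1,[0,0,-14],0],
    [-1,[0,0,-16],0],
    [-1,[0,-25,-18],0],
    [-1,[0,-60,-20],0],
    [-1,[0,-100,-40],0],
    [-1,[0,-130,-80],0],
    [-1,[40,-150,-110],0],
    [-1,[80,-150,-130],0],
    [-1,[120,-150,-130],0],
  ],
)

```text
clock: 10.37
tool_pos: [0.4268, -0.0878, 0.2437]
eef_rot: [-1.22, 1.184, -1.193]
contact_force: [0.8, 0.1, -0.1]
gripper_width: 0.0002
```

>>> jog_arm(
  deltas=[
    [-1,[40,0,0],0],
    [-1,[80,0,0],0],
    [-1,[120,0,0],0],
    [-1,[160,0,0],0],
    [-1,[160,0,0],0],
    [-1,[160,0,0],0],
  ],
)

```text
clock: 10.87
tool_pos: [0.4315, -0.2496, 0.2416]
eef_rot: [-1.218, 1.193, -1.195]
contact_force: [0.4, 0.6, -0.3]
gripper_width: -0.0002
```

Run:
```python
from mv import *; from bench import r,viewer
s=r.state(); show(s)
c=viewer.capture("scene"); crop(c,175,140,200,150,4,"pics/s10.png"); pickle.dump(c,open("s10.pkl","wb"))
c=viewer.capture("top"); crop(c,280,110,160,120,5,"pics/t10.png"); pickle.dump(c,open("t10.pkl","wb")); cv2.imwrite("pics/t10f.png",c["frame"][:,:,::-1])
```

```text
t 10.87 tcp [ 0.4315 -0.2496  0.2416] box [-0.1806 -0.1622] F [ 0.4  0.6 -0.3] w -0.0002 q [-0.75 -0.11  1.95  0.    1.3   0.8 ]
R [[0.02, 0.001, 1.0], [-1.0, -0.0, 0.02], [0.0, -1.0, 0.001]] jaw heading deg -88.83
```

View pics/s10.png

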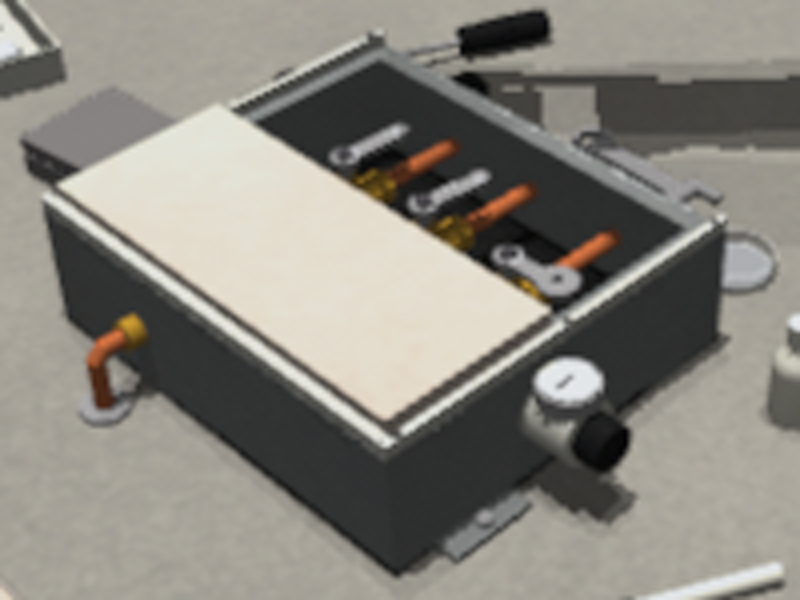

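View pics/t10.png

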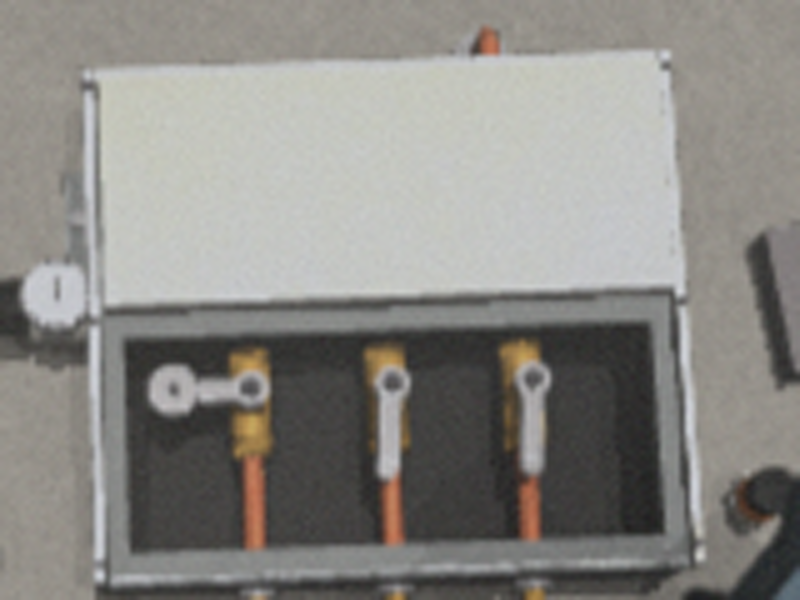

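View pics/t10f.png

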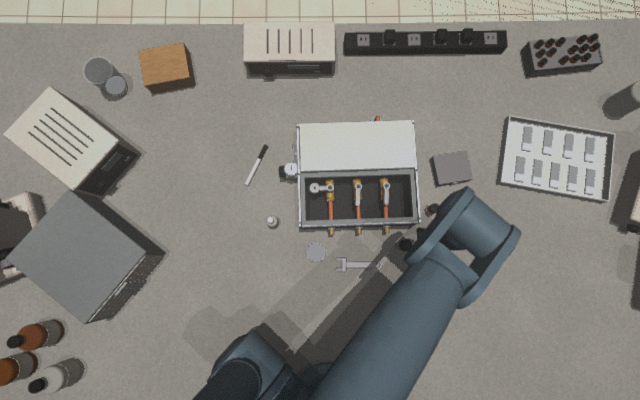

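Run:
```python
from mv import *; from bench import r
c=pickle.load(open("t10.pkl","rb"))
uv=np.array([280,110])+(np.array([[252,387],[174,390],[388,470],[532,470]])+.5)/5-.5
b=[w2b(w) for w in unproj(c,uv,.083)]; d=b[1]-b[0]; print(np.array(b).round(4),"angle",np.arctan2(d[1],-d[0]))
print(r.hand_in())
```

```text
[[-0.0352  0.0734]
 [-0.0353  0.1155]
 [-0.0829  0.0024]
 [-0.0857 -0.0746]] angle 1.5675895313127743
the job is handed in; nothing more can be done
None
```

I pushed the cover back along the rails with the closed fingertips until it met the rear stop, where the push force rose to about 16 N. I then pushed the tagged handle (the left valve, y = +74 mm) clockwise onto its stop, again to about 16 N, and moved the arm clear. I handed the job in at about 11 s of the 45 s; it gave no verdict.

- **Tagged handle:** the last top picture puts it at about 1.57 rad, which is shut.
- **Cover:** it lies flat and fully back on its deck, seen in both pictures.
- **Other two handles:** their ends read the same pixels before and after, so they did not move.
- **Bystanders:** those visible in the last pictures stand where they were. In the top view the arm hid the screwdriver and partly hid the vial, objective and spanner. The scene view shows the screwdriver and spanner unmoved, and the tool never came near the vial or objective.
- **Contact:** the tool was clear at the end, with about 0.7 N, which is noise level.

No check failed. The box position from the two cameras differed by about 2 mm and 0.4°, so I used the average.

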